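# Unstopper the red-roofed bird feeder

## Task

Free the wooden stopper from the roof of the bird feeder with the red roof: take it by its bar handle and, while easing it up, rock it first towards the feeder's perch and then the other way, about 10 degrees each way while it is still seated in the hole, then lift it out. Lower it into the blue tray and let go of it there; do not drop it in from above. Leave the green-roofed feeder's stopper where it is.

Things in the scene. Friction and masses are not known exactly. Their poses are not given: they have to be found in the camera images.
- stopper_red_grip (a point): Red feeder's stopper, 86 mm tall: brown wooden bung (30 mm across at foot, 37 at 36 mm) under a dark bar 22 (x) x 44 (y) x 50 mm tall. Point: bar's middle, 61 mm above foot, 25 below top. z: its axis, up. Starts upright 30 mm deep in the hole, x to the perch; sprung lips grip it (10-20 N), free after 12 mm rise. Rocks about the hole at roof height; ease up 3 mm when rocking (post under foot).
- feeder_red: Fixed pale-wood feeder, flat red roof 110 x 110 mm, upper face 110 mm above the bench, stopper hole at its middle. Origin on the bench under the hole; z up. Perch: dark dowel 10 mm thick along +x, 45 mm beyond the roof edge, 45 mm above the bench. Rock towards +x first, then -x. A like feeder with a green roof stands by.
- tray_in (a point): Middle of the inner floor, 5 mm above the bench, of the fixed blue open tray: outside 170 mm (its x) by 140 mm (its y), walls 5 mm thick, rim 22 mm above the bench. z up.
- stopper_green_grip (a point): Stopper of the green-roofed feeder, same shape, size and seating as the other; this point is the middle of its bar handle, 61 mm above its foot. It is to be left in its hole.
There are look-alikes about, which are no part of the job. Leave any purple look-alike of the feeder_red alone.

How it is judged:
By the outcome, as a careful person would: the job done as asked, in the order asked, and still so for the second after the job is handed in, with the robot touching nothing.
It also fails if it takes over 43 s, if anything falls off the work surface, if the arm or the gripper's body presses on something with over 40 N, if the wrist force passes 120 N, or if a joint passes its speed limit or range.

## Robot

A 6-joint arm with a two-finger parallel gripper is mounted at the origin on the work surface. World frame = base frame: x ahead of the robot, y to its left, z up, the work surface at z = 0. Lengths are in m, angles in degrees, forces in N, time in s.
With the tool pointing down it reaches from about 0.3 to 0.775 m from the base axis. Payload 14.6 kg.
Tool frame: the origin (TCP) lies on the centre line of the jaws, within the pads' length; the fingertips stand 14 mm ahead of it and the grasp point (between the pads) lies 5 mm behind it; z points along the fingers, y is the line along which they close (so a half turn about z gives the same grasp; the last joint's range is limited). The gripper opens to 85 mm and grips with 20 to 120 N. Pads are 22 mm wide; open, the fingers measure 114 mm over their backs; the gripper's body (76 mm by 85 mm) begins 54 mm behind the grasp point. The pads swing forward as they close: fully open they stand 13 mm farther back than shut.
Start: joints at [72.846, 17.183, 87.147, -0, 75.671, -3.816], TCP at [0.127, 0.535, 0.245] pointing down, gripper open.
Joint ranges: [-173.82, 173.82], [-45.26, 126.66], [13.44, 144.39], [-59.66, 239.66], [0, 175.72], [-146.38, 146.38]. Speed limits (degrees/s): [127.2, 127.2, 147.25, 180, 180, 180].

## Interface

Orientations are given as [roll, pitch, yaw] about the fixed x, y, z axes, in that order (R = Rz(yaw) Ry(pitch) Rx(roll)).
In Python, from plant import env gives the robot as it stands. The module is installed in compiled form; this text tells all that it offers.
- The arm moves only by the shell command python3 -m inch 'ROWS'. ROWS is JSON, a list that holds one entry, the list of rows, each a list of 7 numbers: the shift along the tool's x, y, z in units of 30 mm (1.0 is 30 mm), then the turn, a rotation vector about the tool's x, y, z in units of 5 degrees (1.0 is 5 degrees), then the opening, from 0 (shut) to 1 (fully open). A call has 1 to 20 rows; each row shifts and turns the commanded pose from where the row before left it, along the tool's axes as they then stand; what a row does not reach is not made up. A row lasts 1/12 s, in which the tool goes at most 41.7 mm and 7.16 degrees, less where a joint would pass 70% of its speed; a pose out of reach is approached as far as the arm can. A call is refused whole if a number of a shift passes 1 or a number of a turn 1, either way. A call with a gripper value outside its range is refused whole. The fingers move at their own pace and stop on an object; the grip force is fixed at half the most. Time passes only in rows, so rows that do not move let the fingers close. It gives the time, the measured TCP pose, the force, the opening and the grip force at its end, in the units of the state.
- env.read_state(): the state, without advancing time (a new reading comes with each control period).
- env.snapshot(name): name is "side" or "top" or "wrist"; returns (picture, depth): 384x512x3 uint8, blue, green, red; 384x512 float32, m along the optical axis (not along the pixel's ray), 0 where there is no reading.
- env.camera_model(name): a dict with "K" (3x3 intrinsics, pixels), "k1" (the pictures are not rectified: a ray, as slopes to the right and down, at radius r is drawn at 1 + k1 r^2 times it, then the intrinsics apply), "R" (3x3) and "t" (3): a world point X has camera coordinates R X + t; the wrist camera has in their place "mount" (4x4, takes a point from camera to tool coordinates, whose origin is the TCP and whose axes are the flange's). Camera axes: x right, y down, z forward; pixel columns grow to the right and rows downward; lengths in m; the calibration is good to about 2 mm. A picture is of the moment at which its call begins: read the wrist's pose just before it. camera_model takes no time and is no camera call.
- env.finish_job(): hands the job in; it is judged then, once.
The state is a dict: "time_s": time; "joint_pos": joint angles; "joint_vel": joint speeds; "effort": joint torques, N m; "tool_pos": TCP position; "tcp_rot": TCP orientation; "ft_force": force on the tool from outside, world axes, zero at the start; "torque": the same for the moment, N m; "grip_width": finger opening in m; "grasp_force": force on a finger pad.
Only numpy, scipy, OpenCV 4.12 (cv2) and the standard library are available. Lean on these libraries where they do the work, as an engineer would, in place of code of your own. Each camera call takes 0.05 s, during which the arm holds its last target. There are 200 camera calls.

## Working session

There is one attempt and no reset: what is moved stays moved. The work goes in short steps, Python scripts to look and compute and a shell command to move; the robot and the scene stay as the last step left them, time stands still between calls to the robot, and variables do not carry over. Pictures are saved under pics/ and viewed, at most 10 in all, crops included, and the job is handed in when it is done.

```bash
mkdir -p pics
cat > h.py <<'E'
import numpy as np, cv2
from plant import env
from scipy.spatial.transform import Rotation as Ro
def snap(n,f):
    s=env.read_state(); p,d=env.snapshot(n); np.savez('/tmp/'+f+'.npz',p=p,d=d,pos=s['tool_pos'],rot=s['tcp_rot']); cv2.imwrite('pics/'+f+'.png',p); return p,d,s
def cloud(n,d,s):
    m=env.camera_model(n); K=np.array(m['K']); h,w=d.shape
    u,v=np.meshgrid(np.arange(w),np.arange(h))
    q=cv2.undistortPoints(np.stack([u,v],-1).reshape(-1,1,2).astype(float),K,np.array([m['k1'],0,0,0.])).reshape(h,w,2)
    C=np.dstack([q*d[...,None],d])
    if n=='wrist':
        M=np.array(m['mount']); T=C@M[:3,:3].T+M[:3,3]
        return T@Ro.from_euler('xyz',s['tcp_rot'],degrees=True).as_matrix().T+np.array(s['tool_pos'])
    return (C-np.array(m['t']))@np.array(m['R'])
E
python3 - <<'E'
from h import *
print(env.read_state())
p,d,s=snap('top','top0');p2,d2,s2=snap('side','side0')
E
```

```text
{'time_s': 0.0, 'joint_pos': array([ 7.28461334e+01,  1.72158881e+01,  8.71806482e+01, -2.43138549e-03,
        7.56716799e+01, -3.81407348e+00]), 'joint_vel': array([ 0.01898252, -0.07713375,  0.08561295,  0.16269805, -0.09922145,
        0.03264624]), 'effort': array([-4.41571783e-04, -5.43506563e+01, -3.61791551e+01, -4.40150768e-05,
        3.98461183e-03, -4.21045070e-05]), 'tool_pos': array([0.1268275 , 0.5349457 , 0.24471626]), 'tcp_rot': array([-1.79931778e+02, -2.18784823e-03,  1.66660809e+02]), 'ft_force': array([-0.01396686,  0.12289773, -0.38226715]), 'torque': array([-0.01856493,  0.03942769,  0.03152416]), 'grasp_force': 0.0, 'grip_width': 0.08578170425834833}
```

View pics/top0.png

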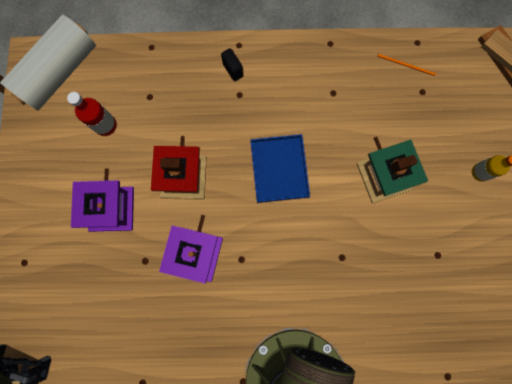

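View pics/side0.png

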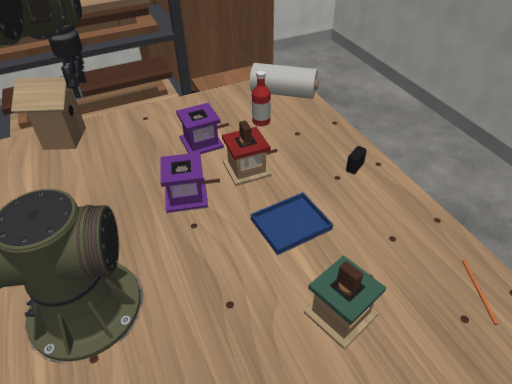

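The top view shows the red roof at (176,170) with its perch going up to (182,140). The tray is at (280,168), the green roof at (398,167), and two purple look-alikes sit at (95,205) and (190,254). Only (176,170) fits: it has a red roof and a stopper. Next I'll measure it and check an enlarged crop.

Run:
```python
from h import *
z=np.load('/tmp/top0.npz');p=z['p'];d=z['d'];W=cloud('top',d,None)
hsv=cv2.cvtColor(p,cv2.COLOR_BGR2HSV);H,S,V=[hsv[...,i].astype(int) for i in range(3)]
vv,uu=np.mgrid[:384,:512]
def rect(mask,n):
    q=W[mask]; r=cv2.minAreaRect(q[:,:2].astype(np.float32)); print(n,len(q),'rect',r,'medz',np.median(q[:,2]))
hz=W[...,2]
rect(((H<8)|(H>172))&(S>150)&(abs(hz-.11)<.01)&(abs(uu-176)<35)&(abs(vv-170)<35),'roof')
rect((H>105)&(H<125)&(S>120)&(abs(uu-280)<40)&(abs(vv-168)<45),'tray')
m=(hz>.13)&(hz<.2)&(abs(uu-176)<30)&(abs(vv-170)<30); rect(m,'stopper'); rect(m&(hz>.155),'stoptop'); print(np.percentile(hz[m],[5,50,95]))
q=W[138:146,178:187]; k=q[(q[...,2]>.03)&(q[...,2]<.06)]; print('perch',k.mean(0),len(k))
rect((hz>.155)&(hz<.2)&(abs(uu-398)<35)&(abs(vv-167)<35),'green')
cv2.imwrite('pics/c1.png',cv2.resize(p[125:215,130:220],None,fx=6,fy=6,interpolation=2))
```

```text
roof 1632 rect ((0.5195510387420654, 0.28040680289268494), (0.11191105842590332, 0.10890882462263107), 87.7013168334961) medz 0.11046290986372123
tray 3258 rect ((0.4668550193309784, 0.021756060421466827), (0.31131264567375183, 0.14110881090164185), 2.5762996673583984) medz 0.0062443208426412565
stopper 256 rect ((0.5183801054954529, 0.28051266074180603), (0.04486788809299469, 0.022845227271318436), 87.00906372070312) medz 0.16510549717548284
stoptop 202 rect ((0.5184615850448608, 0.28057336807250977), (0.04471723735332489, 0.0227974746376276), 87.34419250488281) medz 0.16580827527115688
[0.13698181 0.1651055  0.16835224]
perch [0.6035464  0.27531421 0.04929734] 31
green 208 rect ((0.5102627277374268, -0.25461557507514954), (0.0217780452221632, 0.045283153653144836), 16.905384063720703) medz 0.16650842985289888
```

View pics/c1.png

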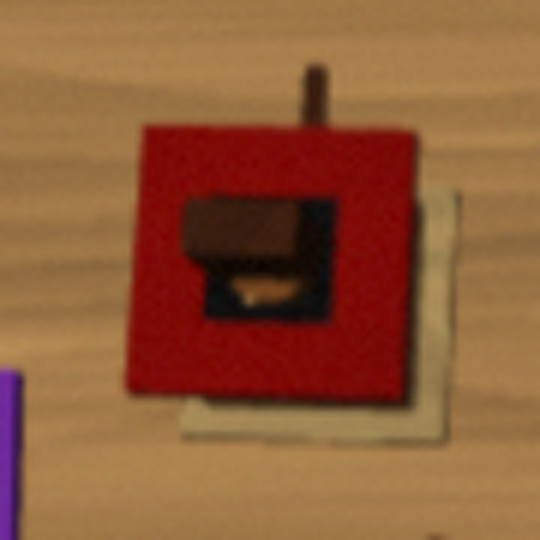

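The crop confirms it: red roof, dark bar stopper in the hole, perch pointing up the image (world +x). The feeder yaw is about -2.7°. The sizes and heights agree too: roof at 0.110, bar top at 0.166, bar 45 x 23 mm. I'll turn the tool by +79.4° so its y lies along the perch, then translate above the stopper.

```bash
python3 -m inch '[[[0,0,0,0,0,1,1],[0,0,0,0,0,1,1],[0,0,0,0,0,1,1],[0,0,0,0,0,1,1],[0,0,0,0,0,1,1],[0,0,0,0,0,1,1],[0,0,0,0,0,1,1],[0,0,0,0,0,1,1],[0,0,0,0,0,1,1],[0,0,0,0,0,1,1],[0,0,0,0,0,1,1],[0,0,0,0,0,1,1],[0,0,0,0,0,1,1],[0,0,0,0,0,1,1],[0,0,0,0,0,1,1],[0,0,0,0,0,0.88,1]]]'
python3 -m inch '[[[-0.56,0.96,0,0,0,0,1],[-0.56,0.96,0,0,0,0,1],[-0.56,0.96,0,0,0,0,1],[-0.56,0.96,0,0,0,0,1],[-0.56,0.96,0,0,0,0,1],[-0.56,0.96,0,0,0,0,1],[-0.56,0.96,0,0,0,0,1],[-0.56,0.96,0,0,0,0,1],[-0.56,0.96,0,0,0,0,1],[-0.56,0.96,0,0,0,0,1],[-0.56,0.96,0,0,0,0,1],[-0.56,0.96,0,0,0,0,1],[-0.56,0.96,0,0,0,0,1],[-0.56,0.96,0,0,0,0,1],[0,0,0,0,0,0,1],[0,0,0,0,0,0,1]]]'
cat > w.py <<'E'
from h import *
import sys
p,d,s=snap('wrist',sys.argv[1]); W=cloud('wrist',d,s); hz=W[...,2]
m=(hz>.15)&(hz<.175)&(np.hypot(W[...,0]-.5185,W[...,1]-.2805)<.05)
q=W[m]; print(cv2.minAreaRect(q[:,:2].astype(np.float32)),np.median(q[:,2]),len(q))
hsv=cv2.cvtColor(p,cv2.COLOR_BGR2HSV);r=((hsv[...,0]<8)|(hsv[...,0]>172))&(hsv[...,1]>150)&(abs(hz-.11)<.008)
print(cv2.minAreaRect(W[r][:,:2].astype(np.float32)),np.median(hz[r]))
print(s['tool_pos'],s['tcp_rot'],s['joint_pos'],s['time_s'])
E
python3 w.py w1
```

```text
time_s: 1.43
tool_pos: [0.1268, 0.535, 0.2449]
tcp_rot: [-180.0, 0.0, 87.0]
ft_force: [0.6, -0.4, 0.2]
grip_width: 0.0852
grasp_force: 0.0
time_s: 2.77
tool_pos: [0.5192, 0.2799, 0.2444]
tcp_rot: [-179.9, 0.0, 87.1]
ft_force: [0.2, 0.2, -0.6]
grip_width: 0.0853
grasp_force: 0.0
((0.519727349281311, 0.2833757698535919), (0.04304232448339462, 0.021773619577288628), 87.65032196044922) 0.16676526577019535 1406
((0.5195721983909607, 0.28272074460983276), (0.11069116741418839, 0.11063085496425629), 87.07763671875) 0.11106497299556864
[0.51916272 0.27987101 0.24444593] [-1.79931734e+02  3.41352388e-02  8.71266168e+01] [2.47699184e+01 2.23628271e+01 8.03332815e+01 1.46990906e-03
 7.73802029e+01 2.76429998e+01] 2.7667
```

View pics/w1.png

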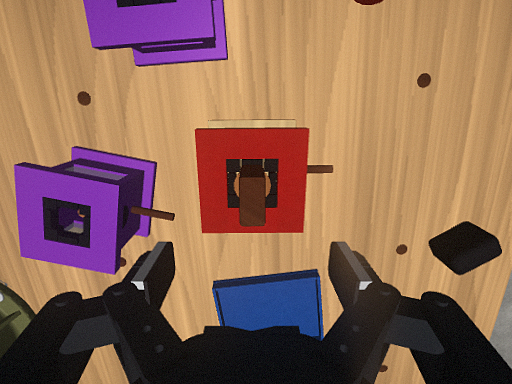

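The stopper is at about (0.5195, 0.282), with its bar at wrist pixel (252,200) and the perch to the right, along tool +y. I'll descend and grip.

```bash
python3 -m inch '[[[0.08,0,0.5,0,0,0,1],[0,0,0.5,0,0,0,1],[0,0,0.5,0,0,0,1],[0,0,0.5,0,0,0,1],[0,0,0.5,0,0,0,1],[0,0,0.5,0,0,0,1],[0,0,0.5,0,0,0,1],[0,0,0,0,0,0,1],[0,0,0,0,0,0,0],[0,0,0,0,0,0,0],[0,0,0,0,0,0,0],[0,0,0,0,0,0,0],[0,0,0,0,0,0,0],[0,0,0,0,0,0,0],[0,0,0,0,0,0,0],[0,0,0,0,0,0,0]]]'
```

```text
time_s: 4.15
tool_pos: [0.5189, 0.2834, 0.1411]
tcp_rot: [179.9, -0.0, 87.3]
ft_force: [0.8, -0.8, 6.4]
grip_width: 0.0212
grasp_force: 59.4
```

```bash
python3 -m inch '[[[0,0,-0.05,0,0,0,0],[0,0,-0.05,0,0,0,0],[0,0,0,0,0,0,0],[0,0,0,0,0,0,0]]]'
```

```text
time_s: 4.48
tool_pos: [0.5184, 0.2832, 0.1425]
tcp_rot: [-180.0, 0.0, 87.3]
ft_force: [5.4, 0.3, -9.6]
grip_width: 0.0213
grasp_force: 59.7
```

```bash
python3 -m inch '[[[0,0,-0.05,0,0,0,0],[0,0,0,0,0,0,0],[0,0,0,0,0,0,0]]]'
```

```text
time_s: 4.73
tool_pos: [0.5184, 0.2832, 0.1442]
tcp_rot: [-180.0, 0.0, 87.3]
ft_force: [4.8, 0.6, -10.0]
grip_width: 0.0215
grasp_force: 59.6
```

```bash
python3 -m inch '[[[0,0.05,-0.01,0.5,0,0,0],[0,0.05,-0.01,0.5,0,0,0],[0,0.05,0,0.5,0,0,0],[0,0.05,0,0.5,0,0,0],[0,0,0,0,0,0,0],[0,0,0,0,0,0,0],[0,0,0,0,0,0,0]]]'; python3 -c "
from plant import env; s=env.read_state();print(s['torque'],s['tcp_rot'],s['tool_pos'])"
```

```text
time_s: 5.32
tool_pos: [0.525, 0.2831, 0.1454]
tcp_rot: [-170.1, -0.0, 87.3]
ft_force: [6.8, -0.2, -1.4]
grip_width: 0.0211
grasp_force: 60.7
[-0.02857917 -1.61514416  0.0555261 ] [-1.70140125e+02 -1.99340018e-02  8.72566034e+01] [0.52501379 0.28305105 0.14543153]
```

```bash
python3 -m inch '[[[0,0.01,0,0.2,0,0,0],[0,0,0,0,0,0,0]]]'; python3 -c "
from h import *
p,d,s=snap('side','s1');cv2.imwrite('pics/s1c.png',cv2.resize(p[90:190,200:300],None,fx=6,fy=6,interpolation=2))"
```

```text
time_s: 5.48
tool_pos: [0.5255, 0.283, 0.1454]
tcp_rot: [-169.1, -0.0, 87.3]
ft_force: [6.9, -0.1, -1.8]
grip_width: 0.0212
grasp_force: 61.0
```

View pics/s1c.png

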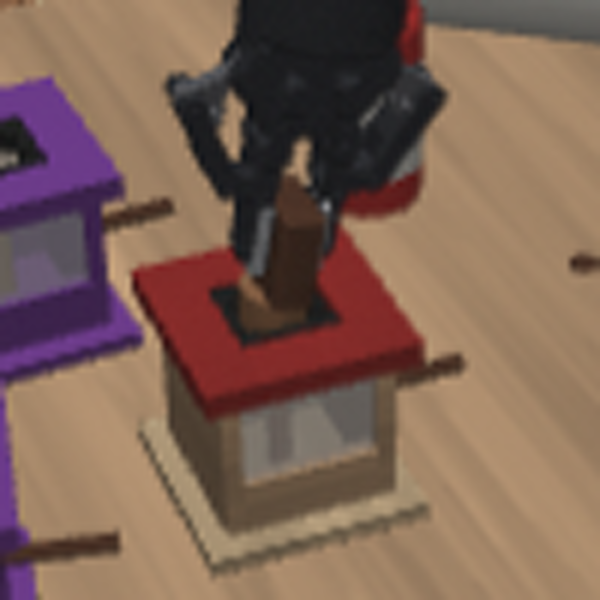

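The stopper at crop (290,250) leans with the gripper towards the perch and is still seated. Now I'll rock it the other way.

```bash
python3 -m inch '[[[0,-0.047,0,-0.48,0,0,0],[0,-0.047,0,-0.48,0,0,0],[0,-0.047,0,-0.48,0,0,0],[0,-0.047,0,-0.48,0,0,0],[0,-0.047,0,-0.48,0,0,0],[0,-0.047,-0.01,-0.48,0,0,0],[0,-0.047,-0.01,-0.48,0,0,0],[0,-0.047,0,-0.48,0,0,0],[0,-0.047,0,-0.48,0,0,0],[0,0,0,0,0,0,0],[0,0,0,0,0,0,0],[0,0,0,0,0,0,0]]]'
```

```text
time_s: 6.53
tool_pos: [0.5118, 0.2839, 0.1464]
tcp_rot: [169.5, -0.0, 87.3]
ft_force: [-4.5, -0.0, 7.8]
grip_width: 0.0215
grasp_force: 62.1
```

Both rocks are done. Now back to upright, then lift.

```bash
python3 -m inch '[[[0,0.053,0,0.525,0,0,0],[0,0.053,0,0.525,0,0,0],[0,0.053,0,0.525,0,0,0],[0,0.053,0,0.525,0,0,0],[0,0,0,0,0,0,0],[0,0,-0.1,0,0,0,0],[0,0,-0.1,0,0,0,0],[0,0,-0.1,0,0,0,0],[0,0,-0.2,0,0,0,0],[0,0,-0.3,0,0,0,0],[0,0,-0.5,0,0,0,0],[0,0,-0.5,0,0,0,0],[0,0,-0.5,0,0,0,0],[0,0,-0.5,0,0,0,0],[0,0,0,0,0,0,0],[0,0,0,0,0,0,0]]]'; python3 -c "
from h import *
p,d,s=snap('side','s2');cv2.imwrite('pics/s2c.png',cv2.resize(p[60:260,180:380],None,fx=3,fy=3,interpolation=2))
z=np.load('/tmp/top0.npz');p=z['p'];d=z['d'];W=cloud('top',d,None)
v=cv2.cvtColor(p,cv2.COLOR_BGR2HSV);m=(v[...,0]>105)&(v[...,0]<125)&(v[...,1]>120);m=cv2.morphologyEx(m.astype(np.uint8),cv2.MORPH_OPEN,np.ones((5,5)));m[:,:240]=0;m[:,320:]=0
q=W[m>0];print(cv2.minAreaRect(q[:,:2].astype(np.float32)),np.percentile(q[:,2],[5,50,99]))"
```

```text
time_s: 7.87
tool_pos: [0.5182, 0.2835, 0.2313]
tcp_rot: [179.8, -0.0, 87.3]
ft_force: [-0.3, -0.5, -1.5]
grip_width: 0.0211
grasp_force: 61.1
((0.4668550193309784, 0.021756060421466827), (0.31131264567375183, 0.14110881090164185), 2.5762996673583984) [0.0030351  0.00624432 0.02541569]
```

View pics/s2c.png

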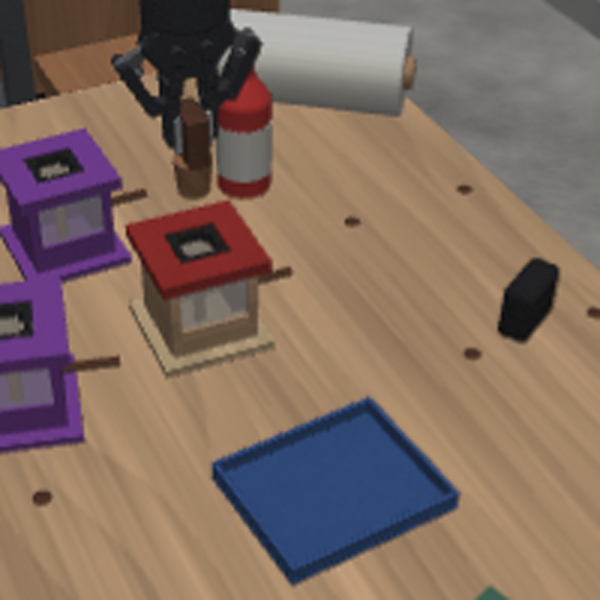

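The stopper is out and upright at crop (193,150). The tray is at crop (335,490). I'll re-measure the tray robustly, because the first fit was stretched by outliers.

```bash
python3 -c "
from h import *
for n,f in (('top','top0'),('side','s2')):
    z=np.load('/tmp/'+f+'.npz');p=z['p'];d=z['d'];W=cloud(n,d,None)
    v=cv2.cvtColor(p,cv2.COLOR_BGR2HSV);m=(v[...,0]>105)&(v[...,0]<125)&(v[...,1]>120)&(d>0)&(W[...,2]<.03)&(W[...,2]>-.005)&(abs(W[...,0]-.52)<.15)&(abs(W[...,1]-.02)<.12)
    m=cv2.morphologyEx(m.astype(np.uint8),cv2.MORPH_OPEN,np.ones((3,3)))
    q=W[m>0];print(cv2.minAreaRect(q[:,:2].astype(np.float32)),np.median(q,0))"
```

```text
((0.5364340543746948, 0.024720117449760437), (0.1679507941007614, 0.1364838182926178), 5.030087471008301) [0.53741427 0.02369144 0.00623011]
((0.5357153415679932, 0.022249218076467514), (0.17081615328788757, 0.14191366732120514), 4.857306957244873) [0.53662469 0.02401162 0.00576261]
```

```bash
python3 -m inch '[[[-0.4,0.05,0,0,0,0,0],[-0.8,0.1,0,0,0,0,0],[-0.9,0.1,0,0,0,0,0],[-0.9,0.1,0,0,0,0,0],[-0.9,0.1,0,0,0,0,0],[-0.9,0.1,0,0,0,0,0],[-0.9,0.1,0,0,0,0,0],[-0.9,0.1,0,0,0,0,0],[-0.9,0.1,0,0,0,0,0],[-0.8,0.1,0,0,0,0,0],[-0.33,0.05,0,0,0,0,0],[0,0,0,0,0,0,0],[0,0,0,0,0,0,0]]]'
python3 -m inch '[[[0,0,0.3,0,0,0,0],[0,0,0.5,0,0,0,0],[0,0,0.5,0,0,0,0],[0,0,0.5,0,0,0,0],[0,0,0.5,0,0,0,0],[0,0,0.5,0,0,0,0],[0,0,0.5,0,0,0,0],[0,0,0.5,0,0,0,0],[0,0,0.5,0,0,0,0],[0,0,0.4,0,0,0,0],[0,0,0.2,0,0,0,0],[0,0,0.1,0,0,0,0],[0,0,0,0,0,0,0],[0,0,0,0,0,0,0]]]'; python3 -c "
from h import *
p,d,s=snap('side','s3');cv2.imwrite('pics/s3c.png',cv2.resize(p[130:260,230:360],None,fx=4,fy=4,interpolation=2))"
```

```text
time_s: 9.0
tool_pos: [0.5356, 0.0233, 0.2301]
tcp_rot: [180.0, -0.0, 87.2]
ft_force: [-0.3, 0.3, -0.3]
grip_width: 0.0217
grasp_force: 61.0
time_s: 10.17
tool_pos: [0.5365, 0.0235, 0.0811]
tcp_rot: [179.9, -0.0, 87.3]
ft_force: [-0.5, -0.6, -0.1]
grip_width: 0.0212
grasp_force: 61.0
```

View pics/s3c.png

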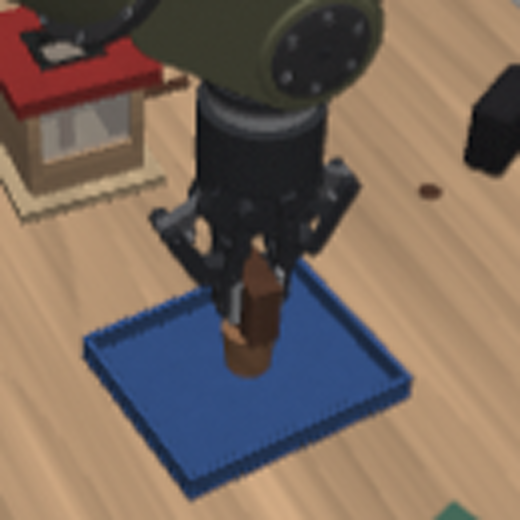

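The stopper is upright over the middle of the tray, foot at crop (248,372). About 15 mm remains, so I'll lower slowly until it touches.

```bash
python3 -m inch '[[[0,0,0.1,0,0,0,0],[0,0,0.1,0,0,0,0],[0,0,0.1,0,0,0,0],[0,0,0.08,0,0,0,0],[0,0,0,0,0,0,0],[0,0,0,0,0,0,0],[0,0,0,0,0,0,0]]]'
```

```text
time_s: 10.8
tool_pos: [0.5362, 0.0233, 0.0693]
tcp_rot: [179.9, 0.0, 87.3]
ft_force: [-0.1, 0.6, -0.0]
grip_width: 0.0209
grasp_force: 61.0
```

```bash
python3 -m inch '[[[0,0,0.05,0,0,0,0],[0,0,0,0,0,0,0],[0,0,0.03,0,0,0,0],[0,0,0,0,0,0,0],[0,0,0,0,0,0,0]]]'
```

```text
time_s: 11.22
tool_pos: [0.5362, 0.0233, 0.0668]
tcp_rot: [179.9, 0.0, 87.3]
ft_force: [-0.0, 0.2, -0.7]
grip_width: 0.0212
grasp_force: 61.0
```

```bash
python3 -m inch '[[[0,0,0.03,0,0,0,0],[0,0,0,0,0,0,0],[0,0,0,0,0,0,0]]]';  python3 -m inch '[[[0,0,0.03,0,0,0,0],[0,0,0,0,0,0,0],[0,0,0,0,0,0,0]]]'
```

```text
time_s: 11.47
tool_pos: [0.5363, 0.0233, 0.0661]
tcp_rot: [179.9, -0.0, 87.3]
ft_force: [0.3, 0.5, 2.9]
grip_width: 0.0215
grasp_force: 61.2
time_s: 11.72
tool_pos: [0.5365, 0.0233, 0.0661]
tcp_rot: [179.9, 0.0, 87.3]
ft_force: [-3.9, -0.4, 14.1]
grip_width: 0.0211
grasp_force: 63.0
```

It has touched the floor. Release and withdraw straight up.

```bash
python3 -m inch '[[[0,0,-0.02,0,0,0,0.35],[0,0,0,0,0,0,0.4],[0,0,0,0,0,0,0.5],[0,0,0,0,0,0,0.8],[0,0,0,0,0,0,1],[0,0,0,0,0,0,1],[0,0,0,0,0,0,1],[0,0,0,0,0,0,1],[0,0,-0.2,0,0,0,1],[0,0,-0.4,0,0,0,1],[0,0,-0.6,0,0,0,1],[0,0,-0.6,0,0,0,1],[0,0,-0.6,0,0,0,1],[0,0,-0.6,0,0,0,1],[0,0,-0.6,0,0,0,1],[0,0,-0.6,0,0,0,1],[0,0,0,0,0,0,1],[0,0,0,0,0,0,1]]]'; python3 -c "
from h import *
snap('side','s4')"
```

```text
time_s: 13.22
tool_pos: [0.5363, 0.0233, 0.1932]
tcp_rot: [179.8, -0.0, 87.3]
ft_force: [0.9, 0.2, -0.8]
grip_width: 0.0857
grasp_force: 0.0
```

View pics/s4.png

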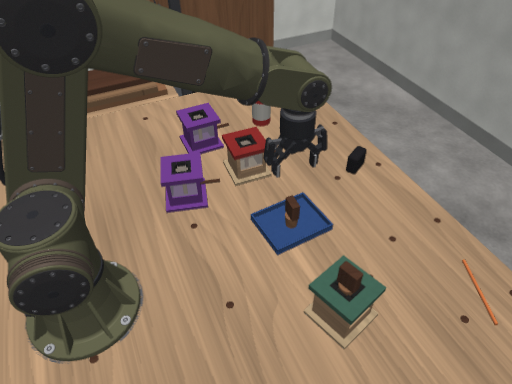

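The stopper stands upright in the blue tray at (291,212) and the gripper is clear of it. The green feeder's stopper is untouched at (348,278).

```bash
python3 -c "
from plant import env; print(env.finish_job())"
```

```text
the job is handed in; nothing more can be done
None
```

The red feeder's stopper was rocked about 10° towards the perch and then about 10° the other way. It was then lifted out, set down upright in the blue tray and released, the green stopper was left in place, and the job was handed in at about 13 s.

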